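# Register a modelling-board blank on a vacuum fixture and switch on the hold

## Robot

A 6-joint arm with a two-finger parallel gripper is mounted at the origin on the work surface. World frame = base frame: x ahead of the robot, y to its left, z up, the work surface at z = 0. Lengths are in mm, angles in rad, forces in N, time in s.
With the tool pointing down it reaches from about 400 to 825 mm from the base axis. Payload 7 kg.
Tool frame: the origin (TCP) lies at the very end of the fingers, on their centre line; the grasp point (between the pads) lies 19 mm behind it; z points along the fingers, y is the line along which they close (so a half turn about z gives the same grasp; the last joint's range is limited). The gripper opens to 88 mm and grips with 3 to 60 N. Pads are 19 mm wide; open, the fingers measure 130 mm over their backs; the gripper's body (78 mm by 193 mm) begins 47 mm behind the grasp point.
Start: joints at [-0.893, 0.359, 0.012, 0, -1.224, -0.288], TCP at [256.474, -624.353, 226.561] pointing down, gripper open.
Joint ranges: [-3.07, 3.07], [-1.43, 2.12], [-1.02, 1.25], [-3.03, 1.67], [-3.05, -0], [-3.03, 3.03]. Speed limits (rad/s): [2.39, 2.39, 3.01, 3.14, 3.14, 3.14].

## Interface

Orientations are given as a unit quaternion [x, y, z, w].
In Python, from plant import bot gives the robot as it stands. Calls block until the motion is done:
- bot.move_ptp(position, orientation): joint-space move of the TCP to a pose.
- bot.line_to(position, velocity=150, ori=None): straight line of the TCP; ori=None keeps the orientation; velocity is the mean speed in mm/s.
- bot.move_joints(angles): joint-space move.
- bot.move_gripper(opening, force=None): finger opening in mm; force is the grip in N (None keeps the last); returns when the fingers have stopped.
- bot.pause(seconds).
- bot.solve_ik(position, orientation): joint angles nearest the present ones, or None.
- bot.read_state(): the state.
- bot.camera(name): name is "side" or "top" or "wrist"; returns the picture (480x640x3 uint8, red, green, blue); there is no depth.
- bot.get_calibration(name): a dict with "fx", "fy", "cx", "cy" (pixels), "view" (4x4, takes a point from world to camera coordinates); the wrist camera has in their place "T_tool_cam" (4x4, takes a point from camera to tool coordinates, whose origin is the TCP and whose axes are the flange's). Camera axes: x right, y up, looking along -z (the intrinsics and any distortion apply to the point x, -y, -z); pixel columns grow to the right and rows downward; lengths in mm; the calibration is good to about 2 mm. The wrist camera is an equidistant fisheye: a pixel r from the principal point sees the ray r / f radians off the axis. A picture is of the moment at which its call begins: read the wrist's pose just before it. get_calibration takes no time and is no camera call.
A pose or a line that the arm cannot do raises bot.Unreachable and nothing moves.
- bot.close_job(): hands the job in; it is judged then, once.
The state is a dict: "t": time; "joint_pos": joint angles; "qvel": joint speeds; "tau": joint torques, N m; "tcp_pos": TCP position; "eef_rot": TCP orientation; "contact_force": force on the tool from outside, world axes, zero at the start; "moment": the same for the moment, N m; "width": finger opening in mm; "finger_force": force on a finger pad.
Only numpy, scipy, OpenCV 4.12 (cv2) and the standard library are available. Lean on these libraries where they do the work, as an engineer would, in place of code of your own. Each camera call takes 0.05 s, during which the arm holds its last target. There are 200 camera calls.

## Task

Slide the tan block over the aluminium plate, without lifting it off, until its long side is flush against the long blue rail and its end is flush against the short blue rail, and leave it there. Then switch on the vacuum hold: turn the dial on the sloping console clockwise, from the white side, until its pointer is on the green dot, never on to the red. Leave the brass tool setter on the plate where it stands.

Things in the scene. Friction and masses are not known exactly. Their poses are not given: they have to be found in the camera images.
- blank: Loose tan block of modelling board, 60 mm (own x) by 110 mm (own y) by 30 mm tall, about 0.16 kg; origin at the centre of its underside. It lies loose and askew (up to 0.35 rad) on the vacuum plate, 10 mm or more off both rails.
- fixture: Fixed aluminium plate, 20 mm thick, own x -105 to 105 mm, own y -140 to 170 mm; origin on the table under it, z up; yaw varies. Two blue rails, 18 mm wide, stand 15 mm above it: the long one (290 mm) along y on the far side, inner face at own x = 75 mm; the short one (150 mm) along x on the right, inner face at own y = -105 mm. The block slides to +x and -y to reach them.
- corner (a point): The inside corner of the two rails on the plate's top face (fixture x = 75 mm, y = -105 mm, z = 20 mm), axes as the fixture. With the block home its origin lies at x = -30 mm, y = +55 mm, z = 0 from here and its long side is parallel to the fixture's y.
- setter: Loose brass tool setter, a round 34 mm puck with a narrower 22 mm top, 36 mm tall, 0.2 kg, standing on the vacuum plate's near left part; origin at the centre of its underside. To be left alone.
- console: Fixed grey wedge, 130 mm deep, 160 mm wide; origin on the table under its centre; front is own -x. Its top face slopes 40 degrees, 20 mm high at the front, 130 mm at the back; the dial's axis leans 40 degrees from vertical to the front. A yellow guard hoop (8 mm bar, 132 mm wide, 75 mm high) stands square to the face 74 mm up-slope of the dial and bars a gripper coming straight down.
- dial_grip (a point): Point on the dial's axis at the height to grip, 33 mm above the sloping face. z: the dial's axis, out from the face; x: along the grip bar to the pointer end (white line), turning with the dial. The bar is 46 mm long (x), 14 mm thick (y), reaching 19 mm below and 11 mm above this point; under it a 52 mm round skirt up to 14 mm above the face.
- dial (a joint): Angle of the dial (rad), growing clockwise as seen looking at the face; limits 0 and 2.4. The pointer is at the white dot (up-slope and right) at 0, at the green dot (right and a little down-slope) at 1.2, at the red dot (straight down-slope) at 2.4. Dots lie 43 mm from the axis. No clicks: friction of about 0.06 N m holds it where it is left. It starts between 0 and 0.45.
There are look-alikes about, which are no part of the job. What is shaped like the blank but black or pink is not meant.

How it is judged:
By the outcome, as a careful person would: the job done as asked, in the order asked, and still so for the second after the job is handed in, with the robot touching nothing.
It also fails if it takes over 58 s, if anything falls off the work surface, if the arm or the gripper's body presses on something with over 40 N, if the wrist force passes 120 N, or if a joint passes its speed limit or range.

## Working session

There is one attempt and no reset: what is moved stays moved. The work goes in short steps, each a Python script; the robot and the scene stay as the last script left them, time stands still between calls to the robot, and variables do not carry over. Pictures are saved under pics/ and viewed, at most 10 in all, crops included, and the job is handed in when it is done.

```bash
ls; mkdir -p pics; python3 - <<'E'
from plant import bot
import cv2,numpy as np
np.set_printoptions(precision=3,suppress=True)
for n in("top","side"):
    cv2.imwrite(f"pics/{n}0.png",bot.camera(n)[:,:,::-1]); print(n,bot.get_calibration(n))
print(bot.get_calibration("wrist"));s=bot.read_state();print(s)
E
```

```text
pics
top {'fx': 556.386878684115, 'fy': 556.386878684115, 'cx': 320.3030428398449, 'cy': 247.41458478315852, 'view': array([[   -0.023,    -1.   ,    -0.003,   -71.265],
       [    0.999,    -0.023,     0.048,  -513.149],
       [   -0.048,    -0.002,     0.999, -1509.736],
       [    0.   ,     0.   ,     0.   ,     1.   ]])}
side {'fx': 454.4738422592688, 'fy': 454.4738422592688, 'cx': 313.6350744775615, 'cy': 237.51958218509378, 'view': array([[   -0.925,    -0.38 ,    -0.004,   447.731],
       [    0.284,    -0.697,     0.659,  -251.603],
       [   -0.253,     0.608,     0.752, -1068.217],
       [    0.   ,     0.   ,     0.   ,     1.   ]])}
{'fx': 371.64829954431775, 'fy': 371.64829954431775, 'cx': 318.10992931368526, 'cy': 233.7656296864969, 'T_tool_cam': array([[   0.   ,    0.951,    0.31 ,   85.073],
       [   1.   ,   -0.   ,   -0.   ,   -0.18 ],
       [  -0.   ,    0.31 ,   -0.951, -157.089],
       [   0.   ,    0.   ,    0.   ,    1.   ]])}
{'t': 0.1, 'joint_pos': array([-0.893,  0.359,  0.011, -0.   , -1.224, -0.288]), 'qvel': array([-0.001, -0.001,  0.001,  0.001, -0.001,  0.001]), 'tau': array([ -0.002, -58.416,  29.375,   7.015,   0.01 ,  -0.   ]), 'tcp_pos': array([ 256.324, -623.961,  225.719]), 'eef_rot': array([-0.194,  0.981,  0.001, -0.   ]), 'contact_force': array([ 0.041,  0.351, -0.244]), 'moment': array([ 0.032, -0.033,  0.02 ]), 'finger_force': 0.0, 'width': 87.18062604054363}
```

View pics/top0.png

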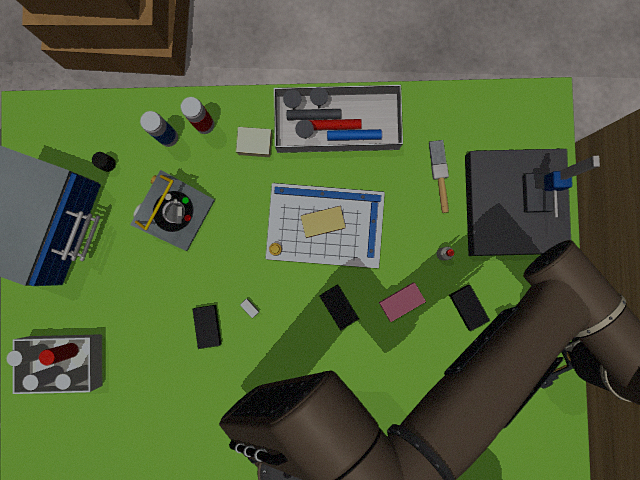

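View pics/side0.png

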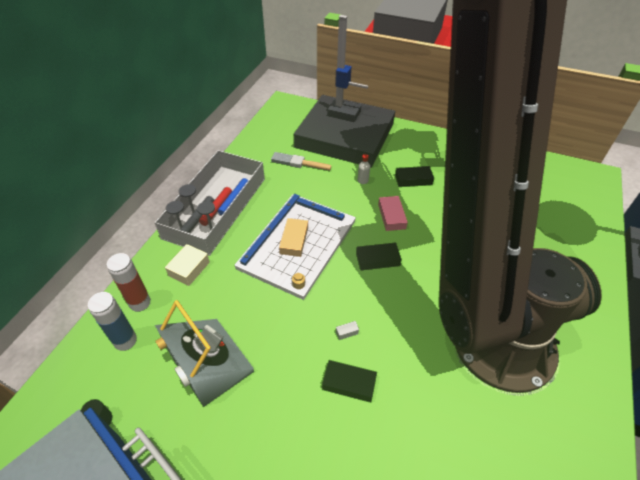

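Candidates in the top view:
- Tan block on the plate at (323,221). This matches the description, so I choose it.
- Cream block at (254,141).
- Pink block at (402,301).
- Black blocks at (339,307), (207,327) and (468,307).

The setter is at (276,248). The console dial is at about (174,210), with green at (185,200), red at (188,218) and the yellow hoop up-left. Next is a close look at the plate, then the console.

```bash
cat > h.py <<'E'
from plant import bot
import cv2,numpy as np
from scipy.spatial.transform import Rotation as R
np.set_printoptions(precision=3,suppress=True)
def down(phi): # tool y along (-sin,cos), tool x along (-cos,-sin)
    c,s=np.cos(phi),np.sin(phi)
    return R.from_matrix(np.array([[-c,-s,0],[-s,c,0],[0,0,-1]])).as_quat()
def snap(name,f=None):
    s=bot.read_state(); im=bot.camera(name)[:,:,::-1].copy(); k=bot.get_calibration(name)
    if f: cv2.imwrite(f"pics/{f}.png",im)
    if name=="wrist":
        T=np.eye(4);T[:3,:3]=R.from_quat(s["eef_rot"]).as_matrix();T[:3,3]=s["tcp_pos"];M=T@k["T_tool_cam"]
    else: M=np.linalg.inv(k["view"])
    np.savez(f"pics/{f or 'last'}.npz",M=M,k=[k["fx"],k["cx"],k["cy"]],w=name=="wrist")
    return im
def ray(f,uv):
    d=np.load(f"pics/{f}.npz"); F,cx,cy=d["k"]; p=(np.atleast_2d(uv).astype(float)-[cx,cy])/F
    if d["w"]:
        r=np.linalg.norm(p,axis=1)+1e-9; p=p/r[:,None]; v=np.c_[p[:,0]*np.sin(r),-p[:,1]*np.sin(r),-np.cos(r)]
    else: v=np.c_[p[:,0],-p[:,1],-np.ones(len(p))]
    return d["M"][:3,3],v@d["M"][:3,:3].T
def onz(f,uv,z):
    o,v=ray(f,uv); return o+v*((z-o[2])/v[:,2])[:,None]
E
python3 - <<'E'
from h import *
snap("top","t1")
print(onz("t1",[[323,221]],50),onz("t1",[[276,248]],56),onz("t1",[[276,187],[383,193],[268,259],[379,267]],25),onz("t1",[[174,210]],90),onz("t1",[[132,211],[189,250],[214,200],[160,170]],[40]))
p=onz("t1",[[323,221]],50)[0]
bot.move_ptp([p[0]-20,p[1],230],down(-0.05)); snap("wrist","w1"); print(bot.read_state()["t"],bot.read_state()["tcp_pos"])
E
```

```text
[[580.079 -91.888  50.   ]] [[510.438  34.624  56.   ]] [[ 678.418   33.99    25.   ]
 [ 655.183 -257.123   25.   ]
 [ 482.599   59.407   25.   ]
 [ 454.066 -240.63    25.   ]] [[613.993 295.712  90.   ]] [[619.979 422.282  40.   ]
 [511.202 269.745  40.   ]
 [644.651 200.709  40.   ]
 [729.624 345.724  40.   ]]
2.3917 [560.018 -92.573 229.956]
```

View pics/w1.png

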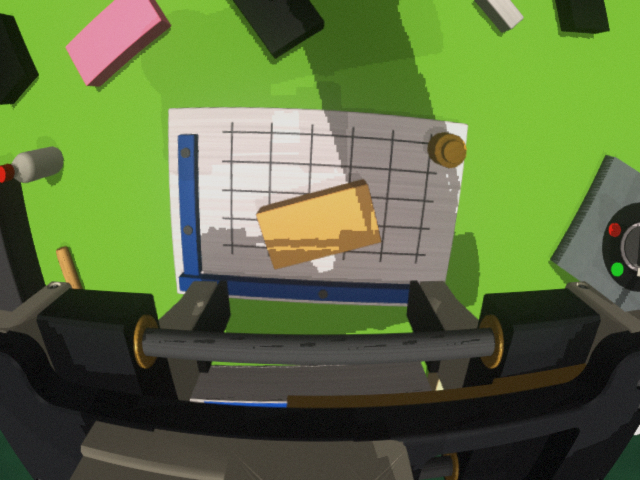

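The block at (320,225) is confirmed tan, lying on the plate. The rails are at left (x≈190) and bottom (y≈290), and the setter is at (450,150). Next: rail lines and block pose by mask, then a look at the console.

```bash
python3 - <<'E'
from h import *
im=cv2.imread("pics/w1.png"); hsv=cv2.cvtColor(im,cv2.COLOR_BGR2HSV)
b=cv2.inRange(hsv,(100,120,40),(125,255,255))
P=np.array([[u,np.argmax(b[200:,u])+200-.5] for u in range(225,395,5)]);Q=np.array([[np.max(np.nonzero(b[v,:260])[0])+.5,v] for v in range(145,262,5)])
L=onz("w1",P,20);S=onz("w1",Q,20)
def fit(X):
    vx,vy,x,y=cv2.fitLine(X[:,:2].astype(np.float32),cv2.DIST_HUBER,0,.01,.01).ravel(); return np.array([x,y]),np.array([vx,vy])
lp,ld=fit(L);sp,sd=fit(S); ld*=np.sign(ld[1]);sd*=np.sign(sd[0])
yaw=np.arctan2(-ld[0],ld[1]);yaw2=np.arctan2(sd[1],sd[0])
t=np.linalg.solve(np.c_[ld,-sd],sp-lp);c=lp+ld*t[0]
print("yaw",yaw,yaw2,"corner",c)
def res(X,p,d): return np.std((X[:,0]-p[0])*d[1]-(X[:,1]-p[1])*d[0])
print(res(L,lp,ld),res(S,sp,sd))
m=cv2.inRange(hsv,(10,90,90),(25,255,255));m[:,:230]=0;m[:,400:]=0;m[290:]=0;m[:170]=0
k=max(cv2.findContours(m,0,2)[0],key=cv2.contourArea)
X=onz("w1",k.reshape(-1,2),50)[:,:2].astype(np.float32);print("block",cv2.minAreaRect(X),cv2.boxPoints(cv2.minAreaRect(X)))
ex=np.array([np.cos(yaw),np.sin(yaw)]);ey=np.array([-ex[1],ex[0]])
print("in corner frame",[( (q-c)@ex,(q-c)@ey) for q in cv2.boxPoints(cv2.minAreaRect(X))])
st=onz("w1",[[450,147]],56)[0,:2];print("setter",(st-c)@ex,(st-c)@ey)
np.savez("fix.npz",c=c,yaw=yaw)
# console look: from front side (world -y side)
bot.move_ptp([600,215,290],down(-0.05));snap("wrist","w2")
E
```

```text
yaw -0.10261186 -0.09878969 corner [ 640.777 -231.043]
31.96690978335283 0.3085725633674361
block ((576.697265625, -93.30902099609375), (64.61444854736328, 109.74614715576172), 12.219667434692383) [[ 533.508  -46.517]
 [ 556.736 -153.777]
 [ 619.887 -140.101]
 [ 596.658  -32.841]]
in corner frame [(np.float32(-125.60684), np.float32(172.56718)), (np.float32(-91.513336), np.float32(68.251076)), (np.float32(-30.095886), np.float32(88.32408)), (np.float32(-64.18939), np.float32(192.64017))]
setter -161.93963334687356 247.66204367314924
```

View pics/w2.png

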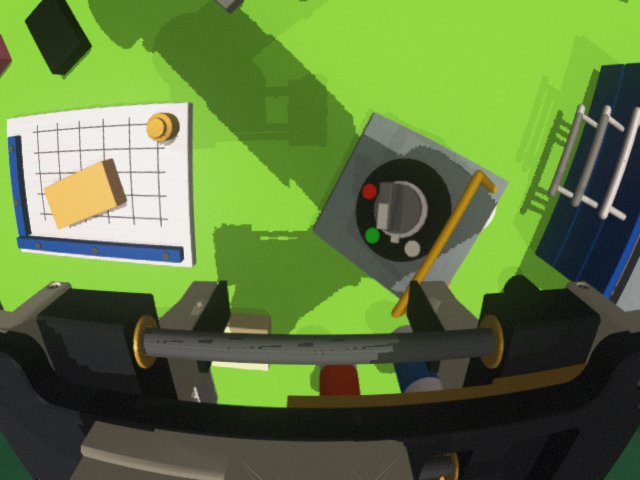

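The dial shows red at (370,191), green at (372,235) and white at (412,248), with the pointer line at about (395,238). The hoop runs from (400,312) to (490,180). The block comes first: a two-finger push onto the long rail, then one onto the short rail.

```bash
cat >> h.py <<'E'
def fx():
    d=np.load("fix.npz");c,y=d["c"],float(d["yaw"]);e=np.array([np.cos(y),np.sin(y)]);return c,y,e,np.array([-e[1],e[0]])
def W(x,y,z): c,_,ex,ey=fx(); return [*(c+ex*x+ey*y),z]
def push(a,b,d,n=12,lim=6,z=26):
    "slide tool from a to b (corner frame), then 1 mm steps along d until force>lim"
    bot.line_to(W(*a,z),150); f0=bot.read_state()["contact_force"]
    bot.line_to(W(*b,z),70); p=np.array(b,float); d=np.array(d,float); c,_,ex,ey=fx()
    for i in range(n+1):
        df=bot.read_state()["contact_force"]-f0; g=-(df[:2]@(ex*d[0]+ey*d[1]))
        if g>lim: break
        p+=d; bot.line_to(W(*p,z),30)
    print("stopped at",p,"force",g,"t",bot.read_state()["t"])
    p-=d*2; bot.line_to(W(*p,z),60); bot.line_to(W(*(p-d*15),z),150); bot.line_to(W(*(p-d*15),110),250)
E
python3 - <<'E'
from h import *
yaw=fx()[1]
bot.move_ptp(W(-150,130,110),down(yaw)); bot.move_gripper(60)
push((-150,130),(-74,130),(1,0))
snap("wrist","w3")
E
```

```text
stopped at [-74. 130.] force 9.538392264631682 t 7.6417
```

View pics/w3.png

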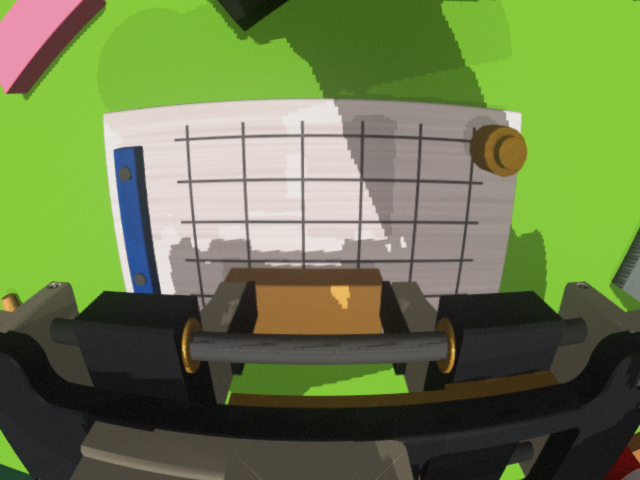

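The block now sits square, with its near lower edge from (230,269) to (382,268). I'll check the edge position and carry on with the end push, then re-seat in x.

```bash
python3 - <<'E'
from h import *
c,yaw,ex,ey=fx()
X=onz("w3",[[230,269],[382,268]],20)[:,:2]-c; print("near edge",X@ex,X@ey)
end=(X@ey)[1]
bot.move_ptp(W(-33,end+30,110),down(yaw+np.pi/2)); bot.move_gripper(4)
push((-33,end+30),(-33,127),(0,-1))
bot.move_ptp(W(-95,55,110),down(yaw)); bot.move_gripper(25)
push((-95,55),(-76,55),(1,0),lim=8)
bot.move_ptp(W(-110,90,230),down(yaw)); snap("wrist","w4"); print(bot.read_state()["t"])
E
```

```text
near edge [-65.649 -66.71 ] [ 64.704 177.097]
stopped at [-33. 124.] force 10.431139211932447 t 13.8
stopped at [-75.  55.] force 10.380934845737563 t 18.0833
19.6917
```

View pics/w4.png

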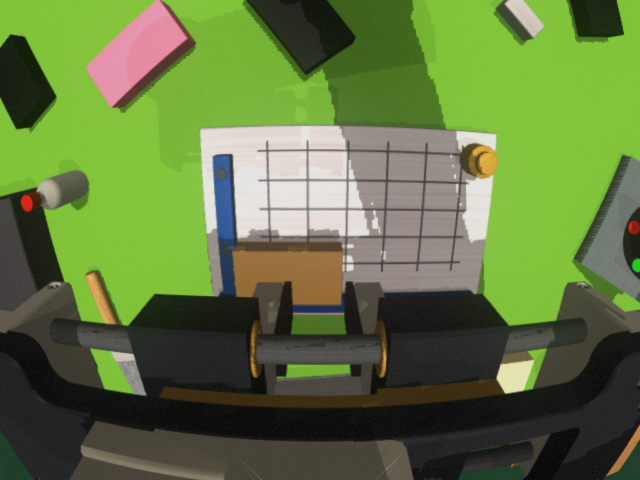

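```bash
cat >> h.py <<'E'
from scipy.optimize import least_squares
B=np.radians(40)
def axes(yaw):
    xh=np.array([np.cos(yaw),np.sin(yaw),0]);Z=np.array([0,0,1.]);up=xh*np.cos(B)+Z*np.sin(B);n=-xh*np.sin(B)+Z*np.cos(B)
    return up,np.cross(up,n),n   # upslope, right (seen facing the face), normal
def bar(yaw,q): # pointer direction at dial angle q
    up,rt,_=axes(yaw);a=np.pi-2.4+q; return up*np.cos(a)+rt*np.sin(a)
def dots(f,box):
    im=cv2.imread(f"pics/{f}.png");u0,v0,u1,v1=box;h=cv2.cvtColor(im,cv2.COLOR_BGR2HSV)[v0:v1,u0:u1];o={}
    for q,ms in((1.2,[((50,150,60),(75,255,255))]),(2.4,[((0,150,90),(6,255,255)),((174,150,90),(180,255,255))])):
        m=sum(cv2.inRange(h,*x) for x in ms);n,_,st,ce=cv2.connectedComponentsWithStats(m)
        i=1+np.argmax(st[1:,4]);o[q]=ce[i]+[u0,v0]
    return o
def fitdial(obs,x0):
    "obs: list of (file,uv,q); perpendicular ray distances"
    def r(x):
        e=[]
        for f,uv,q in obs:
            o,v=ray(f,uv);v=v[0]/np.linalg.norm(v[0]);p=x[:3]+43*bar(x[3],q);e+=list(np.cross(p-o,v))
        return e
    s=least_squares(r,x0);return s.x,np.sqrt(np.mean(s.fun**2))
E
python3 - <<'E'
from h import *
d=dots("w2",(355,175,440,262));print(d)
im=cv2.imread("pics/w2.png");cv2.imwrite("pics/c2.png",cv2.resize(im[150:290,330:500],None,fx=4,fy=4,interpolation=2))
obs=[("w2",d[1.2],1.2),("w2",d[2.4],2.4),("w2",[412.5,248.5],0)]
print(fitdial(obs,[610,300,75,1.1]))
E
```

```text
{1.2: array([371.909, 235.198]), 2.4: array([368.876, 191.107])}
(array([612.48 , 298.516,  78.338,   1.11 ]), np.float64(0.18273629560879073))
```

View pics/c2.png

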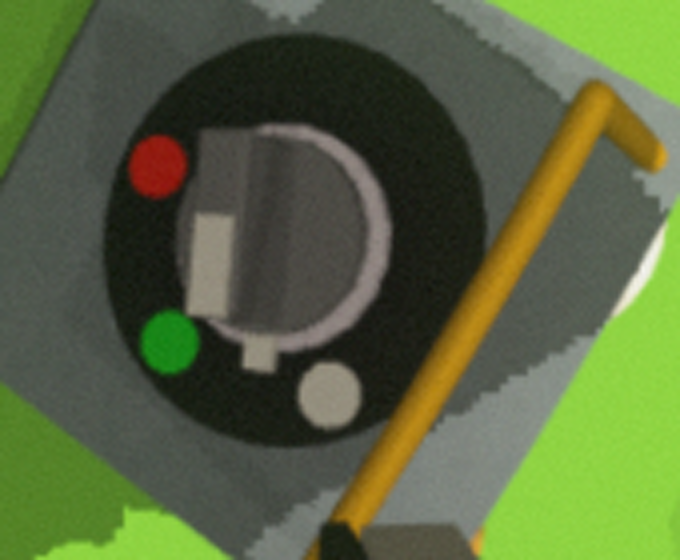

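```bash
cat >> h.py <<'E'
def dpose(x,q,h,sgn): # TCP pose on dial axis at h above face; tool y normal to the bar
    n=axes(x[3])[2];b=bar(x[3],q)*sgn;z=-n;y=np.cross(z,b);return x[:3]+n*h,R.from_matrix(np.c_[b,y,z]).as_quat()
def angle(x,f,uv,h): # dial angle of an image point at height h above face
    up,rt,n=axes(x[3]);o,v=ray(f,uv);v=v[0];p0=x[:3]+n*h;p=o+v*(((p0-o)@n)/(v@n))-p0
    return np.arctan2(p@rt,p@up)-(np.pi-2.4),np.hypot(p@rt,p@up)
E
python3 - <<'E'
from h import *
x=np.array([612.48,298.5,78.34,1.11]);np.save("dial.npy",x)
f=lambda c:[330+c[0]/4,150+c[1]/4]
for h in(0,7,14):print(h,angle(x,"w2",f((260,355)),h))
print([angle(x,"w2",f(c),44) for c in((210,315),(228,130),(212,265))])
print(axes(x[3])[2])
for s in(1,-1):
  for q in(0.1,.3,1.2):
    for h in(22,130): print(s,q,h,bot.solve_ik(*dpose(x,q,h,s)))
E
```

```text
0 (np.float64(0.5147746648579274), np.float64(31.507518372314653))
7 (np.float64(0.4150369272607255), np.float64(30.98533795490352))
14 (np.float64(0.3129337920273507), np.float64(30.78004243083193))
[(np.float64(0.28029172943995917), np.float64(21.304620819956998)), (np.float64(-2.5659367489523004), np.float64(22.596794071693022)), (np.float64(0.1812393465160762), np.float64(9.718571076271692))]
[-0.286 -0.576  0.766]
1 0.1 22 [ 0.383  0.321 -0.284 -0.875 -0.59   2.11 ]
1 0.1 130 [ 0.315  0.152 -0.313 -0.76  -0.729  2.009]
1 0.3 22 [ 0.383  0.321 -0.284 -0.875 -0.59   1.91 ]
1 0.3 130 [ 0.315  0.152 -0.313 -0.76  -0.729  1.809]
1 1.2 22 [ 0.383  0.321 -0.284 -0.875 -0.59   1.01 ]
1 1.2 130 [ 0.315  0.152 -0.313 -0.76  -0.729  0.909]
-1 0.1 22 [ 0.383  0.321 -0.284 -0.875 -0.59  -1.031]
-1 0.1 130 [ 0.315  0.152 -0.313 -0.76  -0.729 -1.133]
-1 0.3 22 [ 0.383  0.321 -0.284 -0.875 -0.59  -1.231]
-1 0.3 130 [ 0.315  0.152 -0.313 -0.76  -0.729 -1.333]
-1 1.2 22 [ 0.383  0.321 -0.284 -0.875 -0.59  -2.131]
-1 1.2 130 [ 0.315  0.152 -0.313 -0.76  -0.729 -2.233]
```

```bash
python3 - <<'E'
from h import *
x=np.load("dial.npy")
bot.line_to(bot.read_state()["tcp_pos"]+[0,0,60],250)
bot.move_ptp(*dpose(x,.37,140,1)); bot.move_gripper(50); w=snap("wrist","w5"); t=snap("top","t5");s=snap("side","s5");print(bot.read_state()["t"])
a=cv2.resize(t[175:275,255:395],(420,300),interpolation=2);b=cv2.resize(s[185:305,225:365],(350,300),interpolation=2)
cv2.imwrite("pics/m5.png",np.hstack([a,b]))
E
```

```text
23.8417
```

View pics/w5.png

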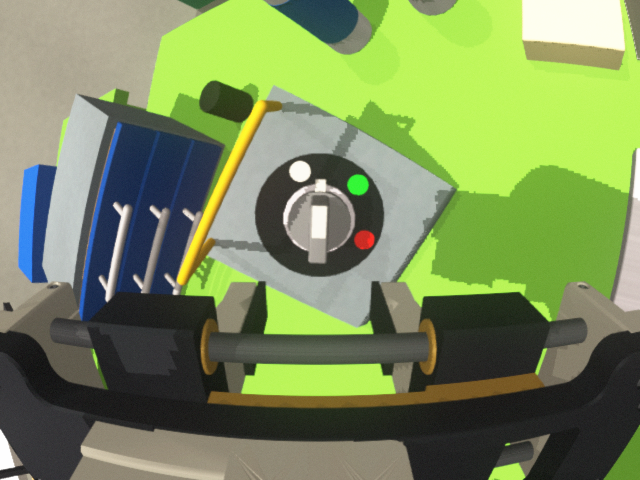

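View pics/m5.png

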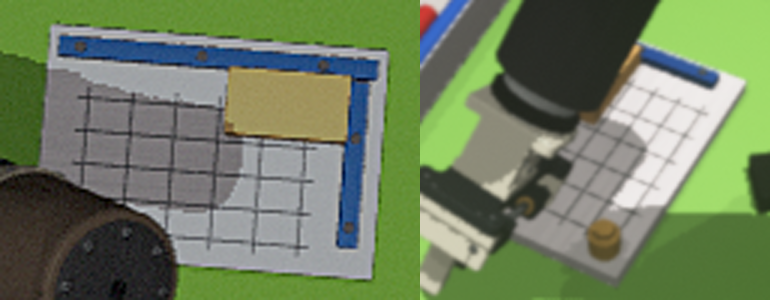

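The block is flush on both rails (top crop, left panel) and the setter has not moved. In w5 the bar is in line with the gripper, with the pointer mark at (320,185), white (300,171), green (358,185) and red (364,240). Next I refine the fit, grip and turn.

```bash
python3 - <<'E'
from h import *
d2=dots("w2",(355,175,440,262));d5=dots("w5",(255,150,385,280));print(d5)
obs=[("w2",d2[1.2],1.2),("w2",d2[2.4],2.4),("w2",[412.5,248.5],0),("w5",d5[1.2],1.2),("w5",d5[2.4],2.4),("w5",[300,171],0)]
x,e=fitdial(obs,np.load("dial.npy"));print(x,e);np.save("dial.npy",x)
for h in(7,14):print(angle(x,"w5",[320,185],h))
for h in(44,):
    for p in([319,206],[318,262],[319,234]):print(angle(x,"w5",p,h))
def pt(p,h=44):
    a,r=angle(x,"w5",p,h);return r*np.array([np.cos(a),np.sin(a)])
v=pt([320,206])-pt([318,262]);q0=np.arctan2(v[1],v[0]);print("bar dir",q0,np.linalg.norm(v))
E
```

```text
{1.2: array([357.483, 184.346]), 2.4: array([364.055, 239.278])}
[613.28  298.931  75.235   1.112] 0.20182649531119884
(np.float64(0.39760404810411853), np.float64(29.487357141639734))
(np.float64(0.3952100782655972), np.float64(30.793408811244966))
(np.float64(0.36518915623039017), np.float64(21.214937898747653))
(np.float64(-2.7306115950127374), np.float64(21.698888321435653))
(np.float64(-0.02401274362771455), np.float64(0.32110536574446))
bar dir 0.4048839683479584 42.920308472538466
```

```bash
python3 - <<'E'
from h import *
x=np.load("dial.npy");q0=.395
p,o=dpose(x,q0,140,1);bot.move_ptp(p,o);bot.line_to(dpose(x,q0,60,1)[0],120,o);bot.line_to(dpose(x,q0,23,1)[0],60,o)
print("F",bot.read_state()["contact_force"])
bot.move_gripper(5,20);s=bot.read_state();print("grip",s["width"],s["finger_force"],s["contact_force"],s["t"])
j=np.array(bot.solve_ik(*dpose(x,q0,23,1)))
for q in np.linspace(q0,1.2,5)[1:]:
    k=j.copy();k[5]-=q-q0;bot.move_joints(k)
s=bot.read_state();print(s["joint_pos"]-k,s["contact_force"],s["moment"],s["t"])
bot.move_gripper(50);p,o=dpose(x,1.2,140,1);bot.line_to(p,120,o)
snap("wrist","w6");print(bot.read_state()["t"])
E
```

```text
F [-0.377 -0.166  0.159]
grip 14.10551555597562 19.97985005378723 [-2.552  2.347  5.358] 26.35
[ 0.    -0.001  0.001 -0.001 -0.001  0.003] [-2.366  2.701  6.225] [0.366 1.134 0.799] 27.5833
29.5667
```

View pics/w6.png

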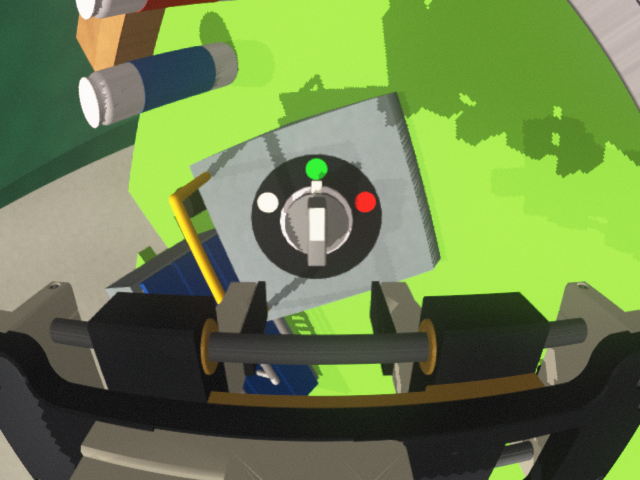

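The pointer (317,186) lines up with the green dot (316,169) and the dial centre at about (317,220). I'll do a numeric check of the dial and of whether the block has stayed put, then hand in.

```bash
python3 - <<'E'
from h import *
x=np.load("dial.npy");print(angle(x,"w6",[317,186],14),angle(x,"w6",dots("w6",(250,150,385,280))[1.2],0))
def blk(im):
    h=cv2.cvtColor(im,cv2.COLOR_BGR2HSV);m=cv2.inRange(h,(10,60,60),(30,255,255));m[:180]=0;m[235:]=0;m[:,:310]=0;m[:,395:]=0
    return cv2.minAreaRect(max(cv2.findContours(m,0,2)[0],key=cv2.contourArea))
t=snap("top","t6");print(blk(cv2.imread("pics/t5.png")),blk(t))
print(bot.close_job())
E
```

```text
(np.float64(1.2214960621335016), np.float64(31.18725596333198)) (np.float64(1.1965693922482994), np.float64(42.86822752477209))
((350.34521484375, 209.6675262451172), (40.82455825805664, 23.084043502807617), 4.085616588592529) ((350.42132568359375, 209.60153198242188), (40.9670524597168, 22.941551208496094), 4.085616588592529)
the job is handed in; nothing more can be done
None
```

The job is handed in (verdict not returned): in the last images the block is flush against both rails, the dial is on the green dot (about 1.22 rad against 1.2), the setter stands where it was, and it took about 30 s of the 58 s.

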